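# Tighten the ratchet lever of a hold-down clamp on a glued trivet

## Task

The wooden trivet under the bench clamp has just been glued: tighten the clamp with its ratchet lever until the rubber pad holds the trivet firmly, but do not overtighten it. The lever tightens clockwise seen from above and has little room between its two stop pins, so each time it runs out of room lift it off its serrations, swing it back, let it drop in again and carry on turning. At the end leave the lever dropped fully home and let go, and leave everything else on the bench where it is.

Things in the scene. Friction and masses are not known exactly. Their poses are not given: they have to be found in the camera images.
- clamp: Grey steel C-shaped hold-down clamp, fixed to the bench; base plate 165 x 130 x 14 mm, spine at its +x end, overhanging arm with a round head (84 mm across, top at 94 mm). Origin: on the bench below the lever's vertical axis. Lever angle a: the lever points to (-cos a, sin a) in the clamp's x, y; a grows clockwise from above, which tightens.
- hub (a point): Point on the lever's vertical turning axis, 118 mm above the bench. Two upright steel stop pins beside the hub (10 mm thick, tops at 136 mm, 34 mm from the axis) stop the lever at about a = -0.95 and +0.95 rad. It starts in between (a about -0.35 to 0.35) with its teeth engaged.
- grip (a point): Middle of the lever's upright grip: a freely revolving black sleeve, 20 mm in diameter, 42 mm tall, 85 mm from the hub's axis, on the end of a flat arm 16 mm wide. With the lever down this point is 148 mm above the bench, the sleeve spans 127 to 169 mm and the arm's top is at 124 mm. The sleeve turns about itself almost without torque, so any gripper yaw will do.
- lift (a joint): How far the lever is lifted (m): 0 = dropped fully home, 0.010 = top stop. A spring (6 N down, 9 N lifted) and the weight of 2 N pull it down. 16 upright serrations, 5 mm tall, one every 0.393 rad, 0.11 rad of play. Lifted under 4.5 mm the lever drives the screw both ways (swinging back slackens it); over 5.5 mm (7 to 8 is good) it swings freely and the screw stays.
- teeth (a point): Centre of the serrations, on the axis, 103 mm above the bench. Let go anywhere, the lever drops either into the serrations or on top of them (lift about 0.0045); then turning it clockwise, with the grip free to move down, lets it fall in within one tooth.
- pad: Round rubber-faced pad, 40 mm across, on a spindle under the clamp's arm; goes down 4 mm per radian of tightening, does not turn. Its face is 44 mm above its origin. The rubber is springy. The screw holds by friction of 0.60 N m, so the force under the pad stays when the lever is let go.
- pad_face (a point): Centre of the pad's face. Turning with the pad in the air takes about 7 N at the grip, square to the lever; pressing adds 0.047 N per newton under the pad. Firmly held = 40 to 130 N under the pad, felt as 1.9 to 6.1 N more than when turning free; aim at 4 N more. Above 165 N (7.8 N more) the trivet is crushed. At a standstill all these readings may sink by 1 to 2 N.
- trivet: Square two-layer wooden trivet, 110 x 110 mm, seated in the clamp under the pad, not movable. Its thickness differs: the top face, 30 mm above its origin, is 34 to 38 mm above the bench, 3 to 10 mm below the pad at the start. The pad meets it only after the lever has been swung back at least once.
- tiffin: bystander: three-tier brushed steel tiffin with carry handle, about 117 mm across, 216 mm tall; origin under its centre
- sandwich_box: bystander: orange plastic sandwich box, 106 x 156 x 54 mm; origin under its centre
- jar: bystander: clear glass jar with steel twist cap, 72 mm across, 111 mm tall; origin under its centre
- muffin_mould: bystander: red silicone four-cup muffin mould, 140 x 140 x 30 mm; origin under its centre
- spoon: bystander: pale wooden spoon, 220 mm long, lying flat in front of the clamp
- glue: bystander: white wood-glue bottle, 44 mm across, 100 mm tall; origin under its centre
- mug: bystander: white mug, 76 mm across, 85 mm tall; origin under its centre
Mind the look-alikes: they are no part of the job. What is shaped like the clamp but green or purple is not meant.

How it is judged:
By the outcome, as a careful person would: the job done as asked, in the order asked, and still so for the second after the job is handed in, with the robot touching nothing.
It also fails if it takes over 72 s, if anything falls off the work surface, if the arm or the gripper's body presses on something with over 40 N, if the wrist force passes 120 N, or if a joint passes its speed limit or range.

## Robot

A 6-joint arm with a two-finger parallel gripper is mounted at the origin on the work surface. World frame = base frame: x ahead of the robot, y to its left, z up, the work surface at z = 0. Lengths are in m, angles in rad, forces in N, time in s.
With the tool pointing down it reaches from about 0.35 to 0.975 m from the base axis. Payload 4.9 kg.
Tool frame: the origin (TCP) lies at the very end of the fingers, on their centre line; the grasp point (between the pads) lies 19 mm behind it; z points along the fingers, y is the line along which they close (so a half turn about z gives the same grasp; the last joint's range is limited). The gripper opens to 85 mm and grips with 20 to 120 N. Pads are 22 mm wide; open, the fingers measure 114 mm over their backs; the gripper's body (76 mm by 85 mm) begins 54 mm behind the grasp point. The pads swing forward as they close: fully open they stand 13 mm farther back than shut.
Start: joints at [0.998, 0.053, 1.613, -0, 1.476, -0.119], TCP at [0.274, 0.562, 0.207] pointing down, gripper open.
Joint ranges: [-3.01, 3.01], [-1.01, 2.22], [0.06, 2.58], [-1.02, 4.17], [0.09, 2.62], [-3.14, 3.14]. Speed limits (rad/s): [2.57, 2.57, 3.14, 3.14, 3.14, 3.14].

## Interface

Orientations are given as a rotation vector (axis times angle).
In Python, from station import ctrl, imaging gives the robot as it stands.
- The arm moves only by the tool play_rows, never from a script. Its argument "series" is a list of rows, each a list of 3 entries, a list of its own where there are three numbers: the opening, from 0 (shut) to 1 (fully open), then the shift along the tool's x, y, z each as a share of 0.05 m, from -1 to 1, then the turn, a rotation vector about the tool's x, y, z each as a share of 8 degrees, from -1 to 1. In form: [[grip, [dx, dy, dz], [ax, ay, az]], ...]. A call has 1 to 8 rows; each row shifts and turns the commanded pose from where the row before left it, along the tool's axes as they then stand; what a row does not reach is not made up. A row lasts 1/8 s, in which the tool goes at most 62.5 mm and 10.7 degrees, less where a joint would pass 70% of its speed; a pose out of reach is approached as far as the arm can. A call with a number of a shift or a turn outside -1 to 1 is refused whole. A call with a gripper value outside its range is refused whole. The fingers move at their own pace and stop on an object; "force" is the grip in N (left out, the last holds). Time passes only in rows, so rows that do not move let the fingers close. It gives the time, the measured TCP pose, the force, the opening and the grip force at its end, in the units of the state.
- ctrl.get_obs(): the state, without advancing time (a new reading comes with each control period).
- imaging.get_image(name): name is "scene" or "top"; returns a dict with "color" (400x640x3 uint8, blue, green, red), "fx", "fy", "cx", "cy" (pixels), "extrinsics" (4x4, takes a point from world to camera coordinates). Camera axes: x right, y down, z forward; pixel columns grow to the right and rows downward; lengths in m; the calibration is good to about 2 mm. A picture is of the moment at which its call begins. There is no depth.
- ctrl.finish_job(): hands the job in; it is judged then, once.
The state is a dict: "t": time; "q": joint angles; "dq": joint speeds; "effort": joint torques, N m; "tool_pos": TCP position; "tool_rot": TCP orientation; "contact_force": force on the tool from outside, world axes, zero at the start; "wrist_torque": the same for the moment, N m; "opening": finger opening in m; "grip_force": force on a finger pad.
Only numpy, scipy, OpenCV 4.12 (cv2) and the standard library are available. Lean on these libraries where they do the work, as an engineer would, in place of code of your own. Each camera call takes 0.05 s, during which the arm holds its last target. There are 200 camera calls.

## Working session

There is one attempt and no reset: what is moved stays moved. The work goes in short steps, Python scripts to look and compute and a tool call to move; the robot and the scene stay as the last step left them, time stands still between calls to the robot, and variables do not carry over. Pictures are saved under pics/ and viewed, at most 10 in all, crops included, and the job is handed in when it is done.

Besides the shell and the picture viewer there is one more tool, called after ">>>" in YAML: its name, and indented under it one key for each argument. play_rows: Moves the arm, as the interface text tells. Shift numbers are shares of 0.05 m and turn numbers shares of 8 degrees, none past 1 either way. Its arguments: {"type":"object","properties":{"series":{"type":"array"},"force":{"type":"number"}},"required":["series"]}

```bash
ls; mkdir -p pics; cat > h.py <<'E'
import numpy as np, cv2
from station import ctrl, imaging
def ray(im,u,v):
    E=np.array(im["extrinsics"]);R=E[:3,:3];c=-R.T@E[:3,3]
    d=R.T@np.array([(u-im["cx"])/im["fx"],(v-im["cy"])/im["fy"],1]);return c,d
def onz(im,u,v,z):
    c,d=ray(im,u,v);return c+d*(z-c[2])/d[2]
def proj(im,p):
    E=np.array(im["extrinsics"]);q=E[:3,:3]@np.array(p)+E[:3,3]
    return np.array([im["fx"]*q[0]/q[2]+im["cx"],im["fy"]*q[1]/q[2]+im["cy"]])
E
python3 - <<'E'
from h import *
for n in("scene","top"):
    im=imaging.get_image(n);cv2.imwrite(f"pics/{n}0.png",im["color"]);print(n,ray(im,320,200),im["fx"])
o=ctrl.get_obs();print(o)
E
```

```text
pics
scene (array([1.44504541, 0.69541498, 0.88624807]), array([-0.64869276, -0.52191514, -0.55397067])) 458.2869791292234
top (array([ 0.40629976, -0.01487835,  1.57262637]), array([ 0.08710053,  0.01072091, -0.99622278])) 471.79173347894886
{'t': 0.1, 'q': array([ 9.97997943e-01,  5.32958253e-02,  1.61417140e+00, -5.22965925e-06,
        1.47601995e+00, -1.18990842e-01]), 'dq': array([ 5.57611348e-04, -2.14104220e-03, -3.47723227e-03,  6.42881471e-05,
        1.33591522e-03,  5.38460252e-04]), 'effort': array([ 2.44225760e-05, -3.94902277e+01, -3.71362638e+01, -1.41340347e-04,
        3.88339511e-03,  8.86862296e-06]), 'tool_pos': array([0.27365142, 0.56121696, 0.20617413]), 'tool_rot': array([-7.06593712e-01, -3.06044397e+00,  2.80185730e-03]), 'contact_force': array([ 0.51188425,  0.53441248, -1.23518191]), 'wrist_torque': array([0.02744817, 0.01168895, 0.02927321]), 'grip_force': 0.0, 'opening': 0.08537198291010858}
```

View pics/scene0.png

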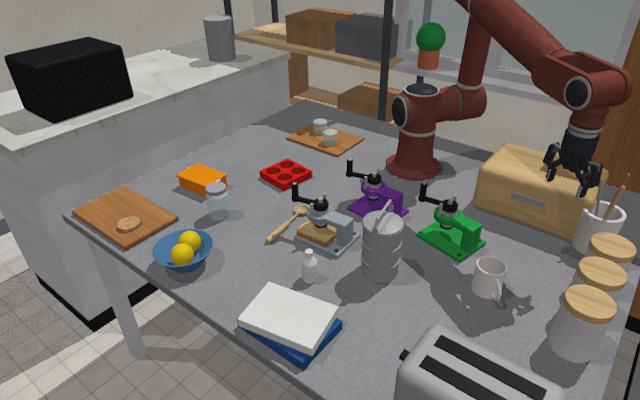

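View pics/top0.png

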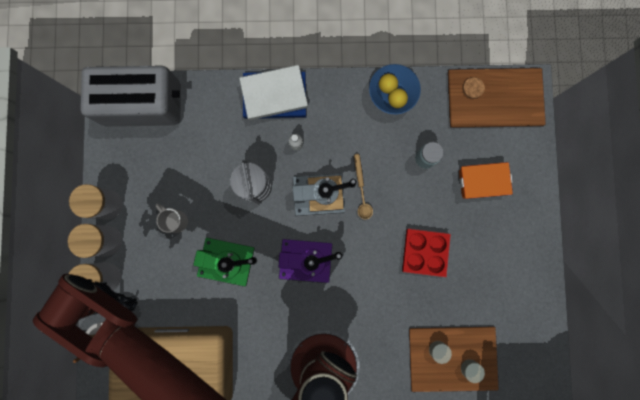

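Candidates: the grey clamp (top 322,190; scene 320,225), the purple one (top 308,260; scene 375,195) and the green one (top 226,262; scene 450,225). I choose the grey one, and the tiffin at (248,180) stands near its spine.

```bash
python3 - <<'E'
from h import *
a=cv2.imread("pics/top0.png")[140:230,270:390];b=cv2.imread("pics/scene0.png")[170:260,260:380]
cv2.imwrite("pics/c0.png",np.vstack([cv2.resize(x,None,fx=3.3,fy=3.3,interpolation=cv2.INTER_CUBIC)for x in(a,b)]))
im=imaging.get_image("top");g=im["color"]
m=(g.max(2)<45).astype(np.uint8);m[:,:300]=0;m[:,365:]=0;m[:165]=0;m[215:]=0
n,l,s,c=cv2.connectedComponentsWithStats(m)
for i in range(1,n):
  if s[i,4]>15:
    print(s[i],c[i]); ys,xs=np.where(l==i);print(xs.max(),ys[xs>xs.max()-4].mean())
E
```

```text
[319 181  37  17 241] [332.78008299 187.95020747]
355 184.6
```

View pics/c0.png

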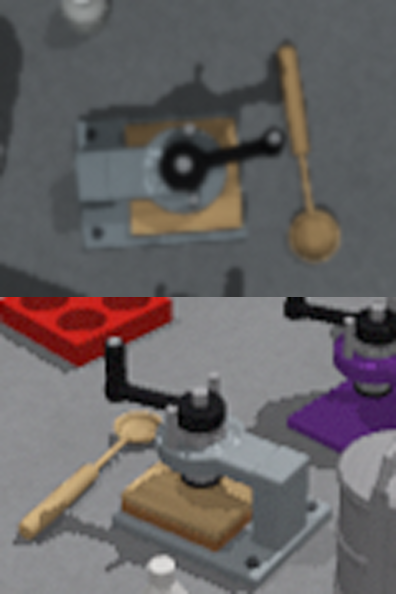

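The crop confirms the grey clamp with the trivet. The grip's cap is at top (353.0,182.1) and scene (294.5,183.3), and the hub is at top (325.2,190).

```bash
python3 - <<'E'
from h import *
t=imaging.get_image("top");s=imaging.get_image("scene")
g=onz(t,353,182.1,.17);hb=onz(t,325.2,190,.13)
c1,d1=ray(t,353,182.1);c2,d2=ray(s,294.5,183.3)
k=np.linalg.lstsq(np.c_[d1,-d2],c2-c1,rcond=None)[0];print("tri",c1+d1*k[0],c2+d2*k[1])
print(g,hb,np.linalg.norm((g-hb)[:2]))
# base plate corners at z .014 (crop px)
for u,v in((80,118),(80,247),(243,243),(240,118)):print(onz(t,270+u/3.3,140+v/3.3,.014))
from scipy.spatial.transform import Rotation as R
print(R.from_rotvec(ctrl.get_obs()["tool_rot"]).as_matrix().round(3))
E
```

```text
tri [ 0.58126263 -0.09946975  0.16895397] [ 0.57975773 -0.09755333  0.1686509 ]
[ 0.58113225 -0.09940671  0.17      ] [ 0.56303733 -0.0158091   0.13      ] 0.08553354447937499
[0.62503975 0.08649147 0.014     ]
[0.49467303 0.08779851 0.014     ]
[ 0.49604247 -0.07558156  0.014     ]
[ 0.62241566 -0.07504482  0.014     ]
[[-0.899  0.438 -0.001]
 [ 0.438  0.899 -0.001]
 [ 0.    -0.001 -1.   ]]
```

>>> play_rows:
  series:
    - [1,[0,0,-0.3],[0,0,1]]
    - [1,[0,0,-0.3],[0,0,1]]
    - [1,[0,0,-0.3],[0,0,1]]
    - [1,[0,0,-0.3],[0,0,1]]
    - [1,[0,0,-0.3],[0,0,1]]
    - [1,[0,0,-0.3],[0,0,1]]
    - [1,[0,0,-0.3],[0,0,1]]
    - [1,[0,0,-0.3],[0,0,1]]
  force: 60

```text
t: 1.25
tool_pos: [0.2739, 0.5616, 0.3276]
tool_rot: [2.227, 2.216, -0.001]
contact_force: [-0.8, 0.3, -0.3]
opening: 0.0854
grip_force: 0.0
```

>>> play_rows:
  series:
    - [1,[-0.82,0.38,0],[0,0,0]]
    - [1,[-0.82,0.38,0],[0,0,0]]
    - [1,[-0.82,0.38,0],[0,0,0]]
    - [1,[-0.82,0.38,0],[0,0,0]]
    - [1,[-0.82,0.38,0],[0,0,0]]
    - [1,[-0.82,0.38,0],[0,0,0]]
    - [1,[-0.82,0.38,0],[0,0,0]]
    - [1,[-0.82,0.38,0],[0,0,0]]

```text
t: 2.25
tool_pos: [0.4263, 0.2323, 0.3273]
tool_rot: [2.221, 2.221, 0.0]
contact_force: [0.1, 0.7, 0.4]
opening: 0.0851
grip_force: 0.0
```

>>> play_rows:
  series:
    - [1,[-0.82,0.38,0],[0,0,0]]
    - [1,[-0.82,0.38,0],[0,0,0]]
    - [1,[-0.82,0.38,0],[0,0,0]]
    - [1,[-0.82,0.38,0],[0,0,0]]
    - [1,[-0.82,0.38,0],[0,0,0]]
    - [1,[-0.82,0.38,0],[0,0,0]]
    - [1,[-0.4,0.2,0],[0,0,0]]
    - [1,[0,0,0],[0,0,0]]

```text
t: 3.25
tool_pos: [0.5501, -0.033, 0.3268]
tool_rot: [-2.223, -2.219, 0.001]
contact_force: [0.1, 1.4, -0.3]
opening: 0.0855
grip_force: 0.0
```

>>> play_rows:
  series:
    - [1,[-0.65,0.3,0],[0,0,0]]
    - [1,[-0.65,0.3,0],[0,0,0]]
    - [1,[0,0,0.6],[0,0,0]]
    - [1,[0,0,0.8],[0,0,0]]
    - [1,[0,0,0.8],[0,0,0]]
    - [1,[0,0,0.2],[0,0,0]]
    - [1,[0,0,0],[0,0,0]]

```text
t: 4.12
tool_pos: [0.5799, -0.0964, 0.2076]
tool_rot: [-2.22, -2.222, -0.0]
contact_force: [0.3, -0.2, 0.2]
opening: 0.0852
grip_force: 0.0
```

```bash
python3 - <<'E'
from h import *
t=imaging.get_image("top");s=imaging.get_image("scene")
cv2.imwrite("pics/c1.png",np.vstack([cv2.resize(x,None,fx=3.3,fy=3.3,interpolation=cv2.INTER_CUBIC)for x in(t["color"][140:230,270:390],s["color"][130:220,240:360])]))
p=ctrl.get_obs()["tool_pos"];print(p,proj(s,p),proj(t,p))
E
```

```text
[ 0.5811135  -0.09709327  0.20982471] [293.66624081 171.60128244] [352.993106   180.41305828]
```

View pics/c1.png

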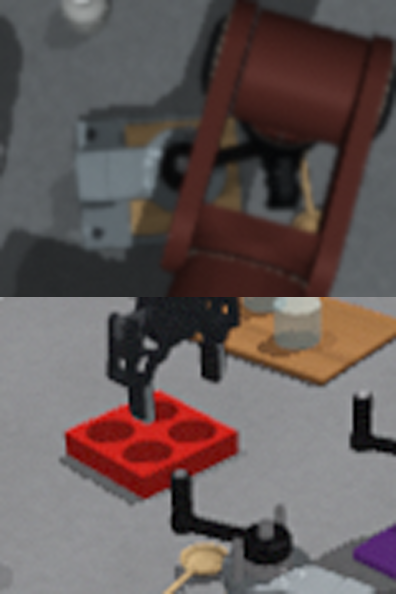

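The fingers (midpoint at crop 176,390) hang centred over the grip (180,475). I'll descend and close.

>>> play_rows:
  series:
    - [1,[-0.03,0,0.6],[0,0,0]]
    - [1,[0,0,0.6],[0,0,0]]
    - [1,[0,0,0.32],[0,0,0]]
    - [0.1,[0,0,0],[0,0,0]]
    - [0.1,[0,0,0],[0,0,0]]
    - [0.1,[0,0,0],[0,0,0]]
    - [0.1,[0,0,0],[0,0,0]]
    - [0.1,[0,0,0],[0,0,0]]
  force: 60

```text
t: 5.22
tool_pos: [0.5807, -0.0993, 0.1324]
tool_rot: [2.22, 2.22, 0.001]
contact_force: [0.3, -1.2, 2.9]
opening: 0.0171
grip_force: 58.5
```

```bash
cat >> h.py <<'E'
H=np.array([.563,-.016])
def P(a,r=.085): return H+r*np.array([-np.sin(a),-np.cos(a)])
def arc(a0,a1,n):
    p=np.array([P(a) for a in np.linspace(a0,a1,n+1)]);d=np.diff(p,axis=0)/.05
    return [[round(float(y),2),round(float(x),2)] for x,y in d]
def st():
    o=ctrl.get_obs();d=o["tool_pos"][:2]-H;a=np.arctan2(-d[0],-d[1]);f=o["contact_force"]
    t=np.array([-np.cos(a),np.sin(a)]);n=np.array([-np.sin(a),-np.cos(a)])
    print("t %.2f a %.3f r %.4f z %.4f Ftan %.1f Frad %.1f Fz %.1f open %.4f"%(o["t"],a,np.hypot(*d),o["tool_pos"][2],f[:2]@t,f[:2]@n,f[2],o["opening"]))
E
python3 -c "
from h import *
st();print(arc(-.21,.85,8));print(arc(.85,-.85,12));print(arc(-.85,.85,16))"
```

```text
t 5.22 a -0.210 r 0.0851 z 0.1324 Ftan -0.1 Frad 1.3 Fz 2.9 open 0.0171
[[-0.03, -0.22], [-0.0, -0.23], [0.03, -0.22], [0.06, -0.22], [0.08, -0.21], [0.11, -0.2], [0.14, -0.18], [0.16, -0.16]]
[[-0.17, 0.17], [-0.14, 0.19], [-0.11, 0.21], [-0.08, 0.23], [-0.05, 0.24], [-0.02, 0.24], [0.02, 0.24], [0.05, 0.24], [0.08, 0.23], [0.11, 0.21], [0.14, 0.19], [0.17, 0.17]]
[[-0.13, -0.13], [-0.12, -0.14], [-0.1, -0.15], [-0.08, -0.16], [-0.07, -0.17], [-0.05, -0.17], [-0.03, -0.18], [-0.01, -0.18], [0.01, -0.18], [0.03, -0.18], [0.05, -0.17], [0.07, -0.17], [0.08, -0.16], [0.1, -0.15], [0.12, -0.14], [0.13, -0.13]]
```

>>> play_rows:
  series:
    - [0.1,[-0.03,-0.22,0],[0,0,0]]
    - [0.1,[0,-0.23,0],[0,0,0]]
    - [0.1,[0.03,-0.22,0],[0,0,0]]
    - [0.1,[0.06,-0.22,0],[0,0,0]]
    - [0.1,[0.08,-0.21,0],[0,0,0]]

```text
t: 5.85
tool_pos: [0.527, -0.0931, 0.133]
tool_rot: [2.217, 2.216, 0.005]
contact_force: [5.5, -3.1, 0.9]
opening: 0.017
grip_force: 58.6
```

```bash
python3 -c "
from h import *
st()"
```

```text
t 5.85 a 0.437 r 0.0851 z 0.1330 Ftan -6.3 Frad 0.5 Fz 0.9 open 0.0170
```

>>> play_rows:
  series:
    - [0.1,[0.11,-0.2,0],[0,0,0]]
    - [0.1,[0.14,-0.18,0],[0,0,0]]
    - [0.1,[0.16,-0.16,0],[0,0,0]]

```text
t: 6.22
tool_pos: [0.4995, -0.073, 0.1329]
tool_rot: [2.217, 2.216, 0.002]
contact_force: [4.8, -4.4, 1.7]
opening: 0.0169
grip_force: 58.6
```

```bash
python3 -c "
from h import *
st()"
```

```text
t 6.22 a 0.839 r 0.0854 z 0.1329 Ftan -6.5 Frad -0.6 Fz 1.7 open 0.0169
```

>>> play_rows:
  series:
    - [0.1,[0,0,-0.08],[0,0,0]]
    - [0.1,[0,0,-0.08],[0,0,0]]
    - [0.1,[0,0,0],[0,0,0]]

```text
t: 6.6
tool_pos: [0.4984, -0.0698, 0.1361]
tool_rot: [-2.221, -2.221, -0.007]
contact_force: [12.3, 2.1, -14.8]
opening: 0.0169
grip_force: 59.5
```

```bash
python3 -c "
from h import *
st()
s=imaging.get_image('scene');cv2.imwrite('pics/c2.png',cv2.resize(s['color'][150:260,250:370],None,fx=5,fy=5,interpolation=cv2.INTER_CUBIC))"
```

```text
t 6.60 a 0.876 r 0.0841 z 0.1361 Ftan -6.3 Frad -10.8 Fz -14.8 open 0.0169
```

View pics/c2.png

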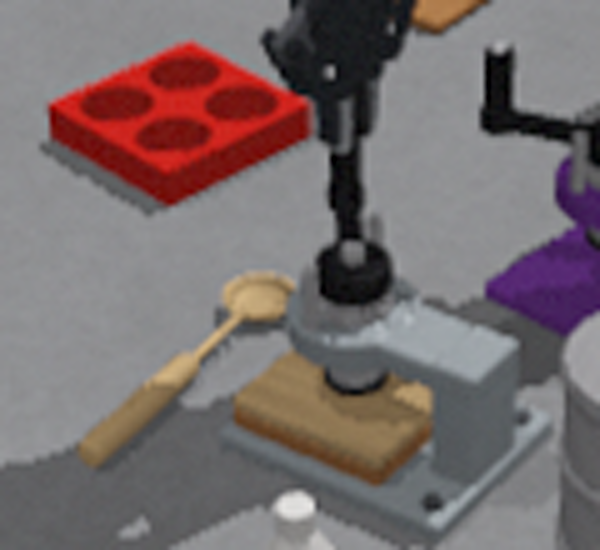

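>>> play_rows:
  series:
    - [0.1,[0,0.02,-0.08],[0,0,0]]
    - [0.1,[0,0.02,-0.04],[0,0,0]]
    - [0.1,[0,0,0],[0,0,0]]

```text
t: 7.02
tool_pos: [0.4977, -0.0692, 0.1409]
tool_rot: [-2.216, -2.216, 0.001]
contact_force: [4.3, 3.2, -9.5]
opening: 0.0171
grip_force: 60.5
```

```bash
python3 -c "
from h import *
st()"
```

```text
t 7.03 a 0.887 r 0.0843 z 0.1409 Ftan -0.2 Frad -5.3 Fz -9.5 open 0.0171
```

>>> play_rows:
  series:
    - [0.1,[-0.17,0.17,0],[0,0,0]]
    - [0.1,[-0.14,0.19,0],[0,0,0]]
    - [0.1,[-0.11,0.21,0],[0,0,0]]
    - [0.1,[-0.08,0.23,0],[0,0,0]]
    - [0.1,[-0.05,0.24,0],[0,0,0]]

```text
t: 7.65
tool_pos: [0.5523, -0.0988, 0.1448]
tool_rot: [-2.22, -2.22, 0.001]
contact_force: [-0.2, 4.9, -11.3]
opening: 0.0168
grip_force: 60.4
```

```bash
python3 -c "
from h import *
st()"
```

```text
t 7.65 a 0.128 r 0.0834 z 0.1448 Ftan 0.8 Frad -4.8 Fz -11.3 open 0.0168
```

>>> play_rows:
  series:
    - [0.1,[-0.04,0.24,0.02],[0,0,0]]
    - [0.1,[0.01,0.24,0.02],[0,0,0]]
    - [0.1,[0.05,0.24,0],[0,0,0]]
    - [0.1,[0.08,0.23,0],[0,0,0]]
    - [0.1,[0.11,0.21,0],[0,0,0]]
    - [0.1,[0.14,0.19,0],[0,0,0]]
    - [0.1,[0.08,0.08,0],[0,0,0]]
    - [0.1,[0,0,0],[0,0,0]]

```text
t: 8.65
tool_pos: [0.6218, -0.0761, 0.1416]
tool_rot: [-2.216, -2.218, 0.006]
contact_force: [-6.4, 4.8, -10.0]
opening: 0.0168
grip_force: 60.5
```

```bash
python3 -c "
from h import *
st()"
```

```text
t 8.65 a -0.775 r 0.0841 z 0.1416 Ftan 1.2 Frad -7.9 Fz -10.0 open 0.0168
```

>>> play_rows:
  series:
    - [0.1,[0.02,-0.02,0.1],[0,0,0]]
    - [0.1,[0.01,-0.01,0.1],[0,0,0]]
    - [0.1,[0,0,0],[0,0,0]]

```text
t: 9.02
tool_pos: [0.6222, -0.076, 0.1339]
tool_rot: [-2.221, -2.221, 0.001]
contact_force: [-2.7, 3.4, -6.2]
opening: 0.0166
grip_force: 61.0
```

```bash
python3 -c "
from h import *
st();print(arc(-.8,.85,15))"
```

```text
t 9.03 a -0.779 r 0.0842 z 0.1339 Ftan -0.4 Frad -4.3 Fz -6.2 open 0.0166
[[-0.13, -0.14], [-0.11, -0.15], [-0.09, -0.16], [-0.08, -0.17], [-0.06, -0.18], [-0.04, -0.18], [-0.02, -0.19], [0.0, -0.19], [0.03, -0.19], [0.05, -0.18], [0.06, -0.18], [0.08, -0.17], [0.1, -0.16], [0.12, -0.14], [0.13, -0.13]]
```

>>> play_rows:
  series:
    - [0.1,[-0.13,-0.14,0.04],[0,0,0]]
    - [0.1,[-0.11,-0.15,0.04],[0,0,0]]
    - [0.1,[-0.09,-0.16,0],[0,0,0]]
    - [0.1,[-0.08,-0.17,0],[0,0,0]]

```text
t: 9.52
tool_pos: [0.5943, -0.0956, 0.1327]
tool_rot: [2.217, 2.218, 0.013]
contact_force: [3.9, 8.1, -2.1]
opening: 0.0167
grip_force: 61.5
```

```bash
python3 -c "
from h import *
st()"
```

```text
t 9.53 a -0.374 r 0.0855 z 0.1327 Ftan -6.5 Frad -6.1 Fz -2.1 open 0.0167
```

>>> play_rows:
  series:
    - [0.1,[-0.06,-0.18,0],[0,0,0]]
    - [0.1,[-0.04,-0.18,0],[0,0,0]]
    - [0.1,[-0.02,-0.19,0],[0,0,0]]

```text
t: 9.9
tool_pos: [0.5673, -0.1015, 0.1327]
tool_rot: [2.217, 2.217, 0.015]
contact_force: [6.3, 9.6, -3.4]
opening: 0.0168
grip_force: 61.2
```

```bash
python3 -c "
from h import *
st()"
```

```text
t 9.90 a -0.051 r 0.0856 z 0.1327 Ftan -6.8 Frad -9.3 Fz -3.4 open 0.0168
```

>>> play_rows:
  series:
    - [0.1,[0.03,-0.19,0],[0,0,0]]
    - [0.1,[0.05,-0.19,0],[0,0,0]]
    - [0.1,[0.05,-0.18,0],[0,0,0]]
    - [0.1,[0.06,-0.18,0],[0,0,0]]

```text
t: 10.4
tool_pos: [0.5317, -0.0948, 0.1338]
tool_rot: [2.212, 2.211, 0.012]
contact_force: [9.1, 0.2, -4.6]
opening: 0.0167
grip_force: 61.1
```

```bash
python3 -c "
from h import *
st()"
```

```text
t 10.40 a 0.378 r 0.0848 z 0.1338 Ftan -8.3 Frad -3.5 Fz -4.6 open 0.0167
```

>>> play_rows:
  series:
    - [0.1,[0.08,-0.17,0],[0,0,0]]
    - [0.1,[0.11,-0.16,0],[0,0,0]]
    - [0.1,[0.12,-0.14,0],[0,0,0]]

```text
t: 10.78
tool_pos: [0.5084, -0.0807, 0.1341]
tool_rot: [2.21, 2.209, 0.009]
contact_force: [9.4, -4.4, -4.0]
opening: 0.0172
grip_force: 61.2
```

```bash
python3 -c "
from h import *
st()"
```

```text
t 10.78 a 0.701 r 0.0847 z 0.1341 Ftan -10.0 Frad -2.7 Fz -4.0 open 0.0172
```

>>> play_rows:
  series:
    - [0.1,[0.1,-0.11,0],[0,0,0]]

```text
t: 10.9
tool_pos: [0.503, -0.0759, 0.134]
tool_rot: [2.21, 2.208, 0.009]
contact_force: [9.8, -4.7, -5.1]
opening: 0.0167
grip_force: 61.2
```

```bash
python3 -c "
from h import *
st()"
```

```text
t 10.90 a 0.787 r 0.0848 z 0.1340 Ftan -10.2 Frad -3.6 Fz -5.1 open 0.0167
```

>>> play_rows:
  series:
    - [0.1,[0,0,0.05],[0,0,0]]
    - [0.1,[0,0,0.05],[0,0,0]]

```text
t: 11.15
tool_pos: [0.503, -0.0775, 0.1316]
tool_rot: [2.209, 2.207, 0.003]
contact_force: [-0.2, -8.7, 10.6]
opening: 0.0166
grip_force: 62.7
```

```bash
python3 -c "
from h import *
st()"
```

```text
t 11.15 a 0.773 r 0.0859 z 0.1316 Ftan -6.0 Frad 6.4 Fz 10.6 open 0.0166
```

>>> play_rows:
  series:
    - [0.1,[0,0,-0.06],[0,0,0]]
    - [0.1,[0,0,0],[0,0,0]]
    - [0.7,[0,0,0],[0,0,0]]
    - [0.7,[0,0,0],[0,0,0]]
    - [0.7,[0,0,0],[0,0,0]]
    - [0.7,[0,0,0],[0,0,0]]

```text
t: 11.9
tool_pos: [0.4975, -0.0723, 0.1274]
tool_rot: [2.221, 2.221, -0.0]
contact_force: [-0.5, -0.2, 1.0]
opening: 0.0597
grip_force: 0.0
```

```bash
python3 -c "
from h import *
st()"
```

```text
t 11.90 a 0.861 r 0.0864 z 0.1274 Ftan 0.2 Frad 0.5 Fz 1.0 open 0.0597
```

>>> play_rows:
  series:
    - [0.7,[0,0,-0.3],[0,0,0]]
    - [0.7,[0,0,-0.6],[0,0,0]]
    - [0.7,[0,0,-0.9],[0,0,0]]
    - [0.7,[0,0,-0.9],[0,0,0]]
    - [0.7,[-0.8,0,0],[0,0,0]]
    - [0.7,[-0.9,0,0],[0,0,0]]
    - [0.7,[-0.9,0,0],[0,0,0]]
    - [0.7,[-0.9,0,0],[0,0,0]]

```text
t: 12.9
tool_pos: [0.4975, -0.2487, 0.2637]
tool_rot: [2.22, 2.221, 0.001]
contact_force: [-0.1, 0.3, 0.6]
opening: 0.0602
grip_force: 0.0
```

>>> play_rows:
  series:
    - [0.7,[-0.9,0,0],[0,0,0]]
    - [0.7,[-0.5,0,0],[0,0,0]]
    - [0.7,[0,0,0],[0,0,0]]

```text
t: 13.28
tool_pos: [0.4974, -0.3182, 0.2626]
tool_rot: [-2.223, -2.219, -0.0]
contact_force: [-0.4, 0.6, -0.7]
opening: 0.0595
grip_force: 0.0
```

```bash
python3 -c "
from h import *
st()
s=imaging.get_image('scene');t=imaging.get_image('top')
cv2.imwrite('pics/c3.png',np.vstack([cv2.resize(x,None,fx=3.3,fy=3.3,interpolation=cv2.INTER_CUBIC)for x in(t['color'][140:230,270:390],s['color'][165:255,260:380])]))
for lift in(0,.0045):
  for a in(.7,.75,.8,.85): print(lift,a,(proj(s,[*P(a),.169+lift])-[260,165])*3.3+[0,297],(proj(t,[*P(a),.169+lift])-[270,140])*3.3)"
```

```text
t 13.28 a 0.214 r 0.3092 z 0.2626 Ftan 0.5 Frad -0.5 Fz -0.7 open 0.0595
0 0.7 [177.51296404 330.46030341] [255.22480909 219.45055037]
0 0.75 [182.00672853 329.99034075] [252.17854004 223.01192342]
0 0.8 [186.53005798 329.63483003] [248.95571815 226.41762549]
0 0.85 [191.07330204 329.39442404] [245.56438844 229.65894837]
0.0045 0.7 [177.40257337 326.2863439 ] [255.45270031 219.08492086]
0.0045 0.75 [181.90444661 325.81731692] [252.396746   222.65759592]
0.0045 0.8 [186.43591929 325.46243079] [249.16366852 226.07411052]
0.0045 0.85 [190.98732667 325.22233687] [245.76153848 229.32572819]
```

View pics/c3.png

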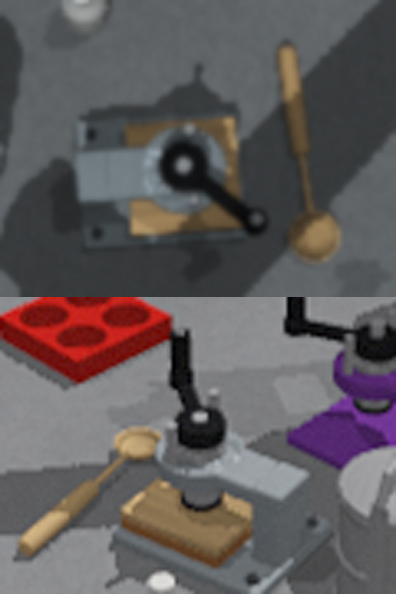

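The lever sits home at a ≈ 0.70, with its cap at top (256,218) and scene (180,334). The pad is on the trivet, and the other things near the clamp haven't moved.

```bash
python3 -c "
from station import ctrl
print(ctrl.finish_job())"
```

```text
the job is handed in; nothing more can be done
None
```

I tightened the grey clamp until turning took about 3.6 N more than when free (roughly 77 N under the pad, inside the 40–130 N range), left the lever dropped home and released, and handed the job in at about 13.4 s; the script returned no verdict.

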